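Release the ratchet stop of a jar rack and push it back

ROBOT

A 6-joint arm with a two-finger parallel gripper is mounted at the origin on a cart in front of the work surface, level with it; the furniture and walls round the work are solid. World frame = base frame: x ahead of the robot, y to its left, z up, the work surface at z = 0. Lengths are in m, angles in rad, forces in N, time in s.
With the tool pointing down it reaches from about 0.325 to 0.9 m from the base axis. Payload 3.5 kg.
Tool frame: the origin (TCP) lies at the very end of the fingers, on their centre line; the grasp point (between the pads) lies 19 mm behind it; z points along the fingers, y is the line along which they close (so a half turn about z gives the same grasp; the last joint's range is limited). The gripper opens to 85 mm and grips with 20 to 120 N. Pads are 22 mm wide; open, the fingers measure 114 mm over their backs; the gripper's body (76 mm by 85 mm) begins 54 mm behind the grasp point. The pads swing forward as they close: fully open they stand 13 mm farther back than shut.
Start: joints at [-1.448, 0.276, -0.026, 1.268, 0, 1.467], TCP at [0.14, -0.609, 0.192] pointing down, gripper open.
Joint ranges: [-3.12, 3.12], [-0.85, 1.88], [-1.08, 1.24], [-1.95, 2.15], [-1.57, 1.53], [-3.14, 3.14]. Speed limits (rad/s): [2.57, 2.57, 3.14, 3.14, 3.14, 3.14].

INTERFACE

Orientations are given as a unit quaternion [x, y, z, w].
In Python, from bench import manip, cam, sensors, hand_in gives the robot as it stands (manip), with the cameras (cam), the job as plain functions and the readings (sensors).
- The arm moves only by the shell command python3 nudge.py 'ROWS' [OPENING]. ROWS is a JSON list of rows, 1 to 5 of them, each of 6 numbers: dx, dy, dz in m, then a rotation vector rx, ry, rz in rad; each row shifts and turns the commanded pose from where the row before left it, along the tool's axes as they then stand; what a row does not reach is not made up. A row lasts 1/12 s, in which the tool goes at most 0.0417 m and 0.125 rad, less where a joint would pass 70% of its speed; a pose out of reach is approached as far as the arm can. OPENING is the opening from 0.0 (shut) to 1.0 (fully open), set as the command begins (- or left out keeps the last). The fingers move at their own pace and stop on an object; the grip force is fixed at half the most. Time passes only in rows, so rows that do not move let the fingers close. It prints the time, the measured TCP pose, the force, the opening and the grip force at its end.
- sensors.observe(): the state, without advancing time (a new reading comes with each control period).
- cam.get_image(name): name is "side" or "top"; returns a dict with "color" (400x640x3 uint8, red, green, blue), "z_map" (400x640 float32, m along the optical axis (not along the pixel's ray), 0 where there is no reading), "fx", "fy", "cx", "cy" (pixels), "dist" ([k1, k2, p1, p2, k3] as OpenCV has them; the pictures are not rectified), "world_from_camera" (4x4, takes a point from camera to world coordinates). Camera axes: x right, y up, looking along -z (the intrinsics and any distortion apply to the point x, -y, -z); pixel columns grow to the right and rows downward; lengths in m; the calibration is good to about 2 mm. A picture is of the moment at which its call begins.
- hand_in(): hands the job in; it is judged then, once.
The state is a dict: "time_s": time; "joint_pos": joint angles; "joint_velocities": joint speeds; "tau": joint torques, N m; "eef_pos": TCP position; "ee_rot": TCP orientation; "force": force on the tool from outside, world axes, zero at the start; "torque": the same for the moment, N m; "finger_gap": opening from 0.0 (shut) to 1.0 (fully open); "grasp_force": force on a finger pad.
Only numpy, scipy, OpenCV 4.12 (cv2) and the standard library are available. Lean on these libraries where they do the work, as an engineer would, in place of code of your own. Each camera call takes 0.05 s, during which the arm holds its last target. There are 200 camera calls.

TASK

Make room in the jar rack: press the release button on top of its sliding stop right down until it stays down, then push the front of the stop so that it goes back along its bar, away from the two jars, all the way to the open end of the rack. Use only the fingers, do not grip the stop or force it, and leave the jars and the salt shaker standing where they are.

Things in the scene. Friction and masses are not known exactly. Their poses are not given: they have to be found in the camera images.
- jar_rack: spice-jar rack, 172 x 388 mm, fixed. Origin on its underside; x across it (to the back), y along it, z up. Wooden jar tray: floor 12 mm high, x -50 to +60 mm, back lip 38 mm high. Fixed end, 70 mm high, at y +162 to +174; open end with a 34 mm high foot at y -200 to -214. Toothed aluminium bar along y at x -75, no higher than z 32. The grey stop slides on the bar
- stop (a joint): slide of the grey stop, m: 0 nearest the fixed end, grows as it goes back (rack's -y) to a solid end of travel at 0.130. While the release is up its catch sits in the teeth and it cannot slide either way (2 mm play); with the release down it slides against about 3 N of friction and stays where left
- release (a joint): travel of the release button, m: 0 up, 0.010 fully down. Moves straight down against about 3 N of friction, has no return spring and stays where pushed. The catch is clear of the teeth from about 0.007
- release_top (a point): centre of the top of the black ribbed release button, 34 x 44 mm (x, y of the rack), 84 mm above the surface when up; it stands 14 mm above the carriage top when up, 4 mm when down. Moves with button and stop
- stop_push (a point): point on the flat front face of the stop (looking at the jars, rack's +y), in line with the bar, 50 mm above the surface: push here towards the rack's -y. The face reaches 28 mm to the robot's side, 25 mm up, 15 mm down to the bar; the jaw plate is 152 mm long and 10 mm thick, with a carriage 54 mm wide, 96 mm long, 70 mm high behind this point
- jar_a: round glass spice jar, 45 mm across and 106 mm tall, loose, standing on the tray between the fixed end and the stop; origin at the centre of its underside, z up; next to the fixed end
- jar_b: round glass spice jar, 45 mm across and 106 mm tall, loose, standing on the tray between the fixed end and the stop; origin at the centre of its underside, z up; the one nearer the stop
- salt_shaker: glass salt shaker, 44 mm across and 90 mm tall, loose, standing beyond the rack's fixed end; origin at the centre of its underside, z up
- stop_back: back side of the grey stop: the rear of its jaw plate behind the tray (rack x -52 to +48 mm, with a rib) and the carriage's wall that looks at the tray. Only a grip or a hook round the stop would touch it; leave it untouched. Origin coincides with the rack's when joint stop is 0, and moves with the stop

How it is judged:
By the outcome, as a careful person would: the job done as asked, in the order asked, and still so for the second after the job is handed in, with the robot touching nothing.
It also fails if it takes over 38 s, if anything falls off the work surface, if the arm or the gripper's body presses on something with over 40 N, if the wrist force passes 120 N, or if a joint passes its speed limit or range.

## Working session

There is one attempt and no reset: what is moved stays moved. The work goes in short steps, Python scripts to look and compute and a shell command to move; the robot and the scene stay as the last step left them, time stands still between calls to the robot, and variables do not carry over. Pictures are saved under pics/ and viewed, at most 10 in all, crops included, and the job is handed in when it is done.

```bash
ls; mkdir -p pics; cat > h.py <<'E'
from bench import manip, cam, sensors, hand_in
import numpy as np, cv2
def grab(n):
    d=cam.get_image(n); np.savez('pics/'+n+'.npz',**{k:np.array(v) for k,v in d.items()}); return d
def pts(d):
    z=d['z_map']; h,w=z.shape
    u,v=np.meshgrid(np.arange(w),np.arange(h))
    K=np.array([[d['fx'],0,d['cx']],[0,d['fy'],d['cy']],[0,0,1]],float)
    p=cv2.undistortPoints(np.stack([u,v],-1).reshape(-1,1,2).astype(float),K,np.array(d['dist'],float)).reshape(h,w,2)
    c=np.stack([p[...,0]*z,-p[...,1]*z,-z,np.ones_like(z)],-1)
    P=c@np.array(d['world_from_camera']).T
    P=P[...,:3]; P[z==0]=np.nan
    return P
E
python3 - <<'E'
from h import *
for n in('side','top'):
    d=grab(n); cv2.imwrite(f'pics/{n}0.png',d['color'][...,::-1]); print(n,np.round(d['world_from_camera'],3).tolist(),d['fx'],d['dist'])
print(sensors.observe())
E
```

```text
bench.py
nudge.py
pics
side [[-0.968, 0.153, -0.197, 0.361], [-0.248, -0.524, 0.815, 1.219], [0.021, 0.838, 0.545, 0.626], [0.0, 0.0, 0.0, 1.0]] 514.9518711309335 [-0.14820825  0.          0.          0.          0.        ]
top [[0.023, 0.996, -0.088, 0.45], [-1.0, 0.022, -0.009, 0.388], [-0.007, 0.088, 0.996, 0.93], [0.0, 0.0, 0.0, 1.0]] 456.3512512616752 [-0.03214168  0.          0.          0.          0.        ]
{'time_s': 0.1, 'joint_pos': array([-1.44842466e+00,  2.77099465e-01, -2.77474541e-02,  1.26798528e+00,
       -3.53047159e-05,  1.46741257e+00]), 'joint_velocities': array([-0.00152417, -0.00072194,  0.00441391, -0.00070786,  0.00132511,
       -0.00087207]), 'tau': array([ 7.89559999e-04, -4.46707606e+01,  2.96129179e+01,  8.49646982e-03,
       -8.63034052e-05,  7.62330444e-06]), 'eef_pos': array([ 0.13979452, -0.6083635 ,  0.19104343]), 'ee_rot': array([ 9.93635556e-01,  1.12638121e-01, -2.73156692e-05, -1.01772460e-03]), 'force': array([-0.46851453, -0.39239853,  0.36299655]), 'torque': array([ 0.01179673,  0.00923236, -0.0162088 ]), 'grasp_force': 0.0, 'finger_gap': 0.9976597531151519}
```

View pics/side0.png

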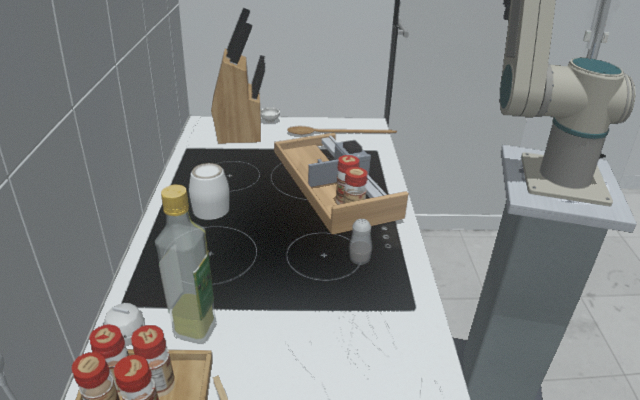

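View pics/top0.png

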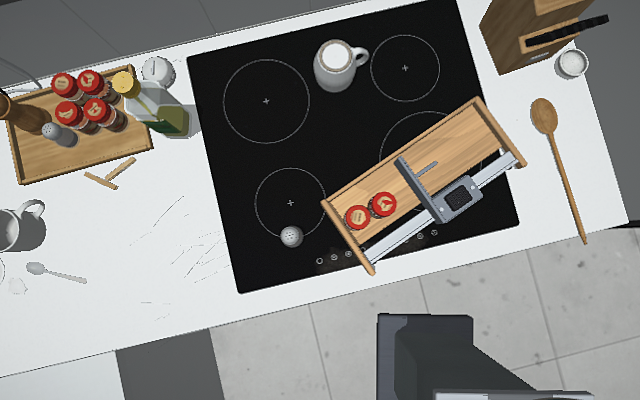

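The side view shows the rack at (340,185), with the stop at (345,160) and the jars at (350,180). In the top view the button is at about (458,197), the jaw plate runs (400,157)–(432,212), the jars are at (357,217) and (382,205), and the shaker is at (291,236). The fixed end is lower left.

```bash
python3 - <<'E'
from h import *
for n in('top','side'):
    d=dict(np.load(f'pics/{n}.npz')); P=pts(d); C=d['color'].astype(int)
    x,y,z=P[...,0],P[...,1],P[...,2]
    R=(x>.3)&(x<.75)&(y>-.2)&(y<.45)
    print(n)
    dark=C.max(-1)<70
    m=dark&R&(z>.074)&(z<.095)
    # button: largest comp
    k,l,s,c=cv2.connectedComponentsWithStats(m.astype(np.uint8))
    for i in range(1,k):
        if s[i,4]>60:
            q=P[l==i]; r=cv2.minAreaRect((q[:,:2]*1000).astype(np.float32)); print('button?',s[i],np.round(np.median(q,0),4),r)
    red=(C[...,0]>120)&(C[...,1]<70)&R&(z>.09)
    q=P[red]; 
    if len(q): 
        _,lab,cc=cv2.kmeans((q[:,:2]).astype(np.float32),2,None,(3,30,1e-4),5,cv2.KMEANS_PP_CENTERS); print('jars',cc,np.median(q[:,2]))
        for j in (0,1): print(cv2.minEnclosingCircle((q[lab[:,0]==j][:,:2]*1000).astype(np.float32)))
    g=(np.ptp(C,axis=-1)<35)&R&(C.max(-1)>60)
    for a,b in((.063,.077),(.077,.12)):
        m=g&(z>a)&(z<b)
        k,l,s,c=cv2.connectedComponentsWithStats(m.astype(np.uint8))
        for i in range(1,k):
            if s[i,4]>80:
                q=P[l==i]; print('grey',a,s[i],np.round(np.median(q,0),4),cv2.minAreaRect((q[:,:2]*1000).astype(np.float32)))
d=dict(np.load('pics/top.npz'));P=pts(d)
for uv in((458,197),(432,208),(440,185),(420,180),(291,236),(357,217),(382,205),(335,240),(515,155),(365,262)): print(uv,np.round(P[uv[1],uv[0]],4))
im=d['color'][90:290,270:540,::-1]; cv2.imwrite('pics/crop1.png',cv2.resize(im,None,fx=2.9,fy=2.9,interpolation=cv2.INTER_CUBIC))
E
```

```text
top
button? [444 185  28  26 421] [0.5297 0.141  0.0834] ((530.3553466796875, 139.8822784423828), (33.56111145019531, 43.64289474487305), 35.44275665283203)
jars [[0.4884376  0.32991904]
 [0.5130258  0.28333026]] 0.11785972526635075
((488.3146667480469, 328.83856201171875), 21.744918823242188)
((513.30810546875, 282.97161865234375), 21.78722381591797)
grey 0.063 [616  89  17  47 215] [ 0.7087 -0.189   0.0697] ((704.9802856445312, -189.82711791992188), (93.6046142578125, 6.029520034790039), 14.858180046081543)
grey 0.063 [ 397  156   86   68 1283] [0.5367 0.1629 0.0704] ((569.5319213867188, 170.24656677246094), (153.52694702148438, 97.38398742675781), 35.70813751220703)
grey 0.077 [620  82  20  54 649] [ 0.7135 -0.1863  0.0964] ((704.394775390625, -188.45765686035156), (94.44347381591797, 6.82061767578125), 13.67064380645752)
grey 0.077 [291 227   9  18 115] [0.4538 0.4436 0.0851] ((452.9877624511719, 442.2744445800781), (31.5025634765625, 14.840432167053223), 1.2333427667617798)
side
button? [343 142  18  11 128] [0.5307 0.151  0.0837] ((531.4967041015625, 144.92919921875), (28.26870
[... 843 characters left out ...]
7.654205322265625), 12.69564437866211)
grey 0.077 [343 140  20  12 156] [0.5294 0.1465 0.0854] ((530.9539794921875, 140.38645935058594), (34.65650939941406, 44.81856155395508), 37.46388626098633)
grey 0.077 [337 170  31  26 265] [0.494  0.3429 0.089 ] ((509.4444580078125, 320.9571533203125), (41.6524658203125, 89.28094482421875), 59.544490814208984)
(458, 197) [0.5313 0.1402 0.083 ]
(432, 208) [0.5104 0.1862 0.0724]
(440, 185) [0.5615 0.1561 0.0129]
(420, 180) [0.5705 0.1972 0.0153]
(291, 236) [0.4519 0.4491 0.0867]
(357, 217) [0.4881 0.3305 0.1196]
(382, 205) [0.5105 0.2862 0.1184]
(335, 240) [4.460e-01 3.659e-01 3.000e-04]
(515, 155) [0.6232 0.01   0.0309]
(365, 262) [0.4066 0.3105 0.0683]
```

View pics/crop1.png

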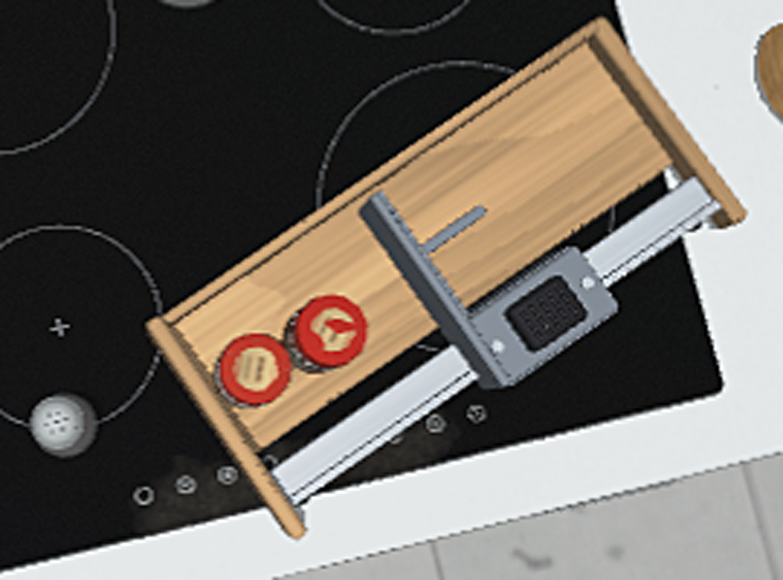

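The crop shows the stop with its plate front facing the jars, and about 50 mm clear between that face and jar b. From this I get:
- **Rack yaw:** about 35.6°.
- **Button:** (0.530, 0.140, 0.084).
- **stop_push:** about (0.503, 0.182). These sizes and heights match the text.

I'll turn the tool so its flat side faces along the rack, close the fingers and travel over.

```bash
R='[0,0,0,0,0,-0.123]'
python3 nudge.py '[[0,0,0,0,0,-0.123],[0,0,0,0,0,-0.123],[0,0,0,0,0,-0.123],[0,0,0,0,0,-0.123],[0,0,0,0,0,-0.123]]' 0.0
python3 nudge.py '[[0,0,0,0,0,-0.123],[0,0,0,0,0,-0.123],[0,0,0,0,0,-0.123],[0,0,0,0,0,-0.123],[0,0,0,0,0,-0.123]]'
python3 nudge.py '[[0,0,0,0,0,-0.123],[0,0,0,0,0,-0.123],[0,0,0,0,0,-0.123],[0,0,0,0,0,-0.123],[0,0,0,0,0,-0.123]]'
python3 nudge.py '[[0,0,0,0,0,-0.121],[0.0152,0.0301,0,0,0,0],[0.0152,0.0301,0,0,0,0],[0.0152,0.0301,0,0,0,0],[0.0152,0.0301,0,0,0,0]]'
python3 nudge.py '[[0.0152,0.0301,0,0,0,0],[0.0152,0.0301,0,0,0,0],[0.0152,0.0301,0,0,0,0],[0.0152,0.0301,0,0,0,0],[0.0152,0.0301,0,0,0,0]]'
python3 nudge.py '[[0.0152,0.0301,0,0,0,0],[0.0152,0.0301,0,0,0,0],[0.0152,0.0301,0,0,0,0],[0.0152,0.0301,0,0,0,0],[0.0152,0.0301,0,0,0,0]]'
python3 - <<'E'
from h import *
o=sensors.observe(); print(o['joint_pos'])
E
```

```text
time_s: 0.52
eef_pos: [0.1399, -0.6086, 0.1914]
ee_rot: [0.912, 0.411, 0.0, -0.001]
force: [-0.1, 0.1, 0.1]
finger_gap: 0.3
grasp_force: 0.0
time_s: 0.93
eef_pos: [0.1398, -0.6086, 0.1914]
ee_rot: [0.745, 0.668, 0.0, -0.001]
force: [0.4, -0.1, -0.4]
finger_gap: 0.003
grasp_force: 0.0
time_s: 1.35
eef_pos: [0.1398, -0.6086, 0.1914]
ee_rot: [0.508, 0.862, 0.001, -0.0]
force: [0.2, 1.1, -0.1]
finger_gap: -0.004
grasp_force: 0.0
time_s: 1.77
eef_pos: [0.2027, -0.4879, 0.1914]
ee_rot: [0.458, 0.889, 0.001, -0.0]
force: [-0.3, 0.9, 0.1]
finger_gap: 0.001
grasp_force: 0.0
time_s: 2.18
eef_pos: [0.2808, -0.3383, 0.1917]
ee_rot: [0.457, 0.889, 0.0, -0.0]
force: [0.5, 0.5, -0.3]
finger_gap: -0.0
grasp_force: 0.0
time_s: 2.6
eef_pos: [0.3589, -0.1891, 0.1919]
ee_rot: [0.457, 0.889, 0.0, -0.0]
force: [0.6, 0.3, -0.0]
finger_gap: -0.008
grasp_force: 0.0
[-6.44613077e-01 -1.21264430e-01 -4.60356978e-01  1.23198585e+00
  4.94940057e-05  3.05531023e-01]
```

```bash
python3 nudge.py '[[0.0152,0.0301,0,0,0,0],[0.0152,0.0301,0,0,0,0],[0.0152,0.0301,0,0,0,0],[0.0152,0.0301,0,0,0,0],[0.0152,0.0301,0,0,0,0]]'
python3 nudge.py '[[0.0152,0.0301,0,0,0,0],[0.0152,0.0301,0,0,0,0],[0.0152,0.0301,0,0,0,0],[0.0152,0.0301,0,0,0,0],[0.0152,0.0301,0,0,0,0]]'
python3 nudge.py '[[0.0152,0.0301,0,0,0,0],[0,0,0.03,0,0,0],[0,0,0.03,0,0,0],[0,0,0.03,0,0,0],[0,0,0,0,0,0]]'
python3 - <<'E'
from h import *
d=grab('top'); cv2.imwrite('pics/top1.png',cv2.resize(d['color'][90:290,270:540,::-1],None,fx=2.9,fy=2.9))
E
```

```text
time_s: 3.02
eef_pos: [0.4371, -0.0397, 0.1918]
ee_rot: [0.457, 0.889, -0.0, -0.0]
force: [0.1, -0.5, 0.7]
finger_gap: -0.002
grasp_force: 0.0
time_s: 3.43
eef_pos: [0.5152, 0.1096, 0.1916]
ee_rot: [0.457, 0.889, -0.0, -0.0]
force: [0.3, -0.3, -0.4]
finger_gap: -0.0
grasp_force: 0.0
time_s: 3.85
eef_pos: [0.5247, 0.1373, 0.0955]
ee_rot: [0.457, 0.889, -0.004, -0.005]
force: [-1.4, -0.5, -1.2]
finger_gap: 0.002
grasp_force: 0.0
```

View pics/top1.png

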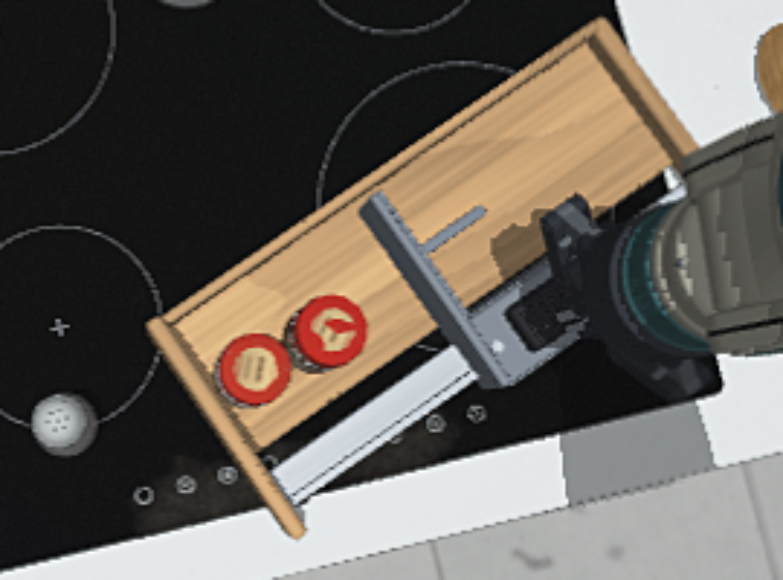

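The gripper hangs over the button, its front edge visible at (535,320). The TCP reads a few mm off, so I'll let it settle, then correct.

```bash
python3 nudge.py '[[0,0,0,0,0,0],[0,0,0,0,0,0]]'
python3 -c "
from h import *
print(sensors.observe()['joint_pos'])"
```

```text
time_s: 4.07
eef_pos: [0.5325, 0.1378, 0.1041]
ee_rot: [0.457, 0.889, 0.001, 0.001]
force: [0.4, -0.3, 0.6]
finger_gap: -0.003
grasp_force: 0.0
[ 1.35772145e-01  2.05026162e-01 -3.11934460e-01  1.05057162e+00
 -1.99109748e-05  1.08585022e+00]
```

```bash
python3 nudge.py '[[0.003,0,0.006,0,0,0],[0,0,0.006,0,0,0],[0,0,0.004,0,0,0],[0,0,0,0,0,0]]'
python3 nudge.py '[[0,0,0.002,0,0,0],[0,0,0.002,0,0,0],[0,0,0.002,0,0,0],[0,0,0,0,0,0]]'
python3 nudge.py '[[0,0,0.002,0,0,0],[0,0,0.002,0,0,0],[0,0,0.002,0,0,0],[0,0,0,0,0,0]]'
```

```text
time_s: 4.4
eef_pos: [0.5284, 0.1401, 0.0854]
ee_rot: [0.457, 0.889, -0.0, -0.0]
force: [-0.3, 0.2, 0.2]
finger_gap: 0.002
grasp_force: 0.0
time_s: 4.73
eef_pos: [0.5288, 0.1401, 0.0796]
ee_rot: [0.457, 0.889, -0.0, -0.0]
force: [0.7, -0.1, -0.4]
finger_gap: -0.001
grasp_force: 0.0
time_s: 5.07
eef_pos: [0.5287, 0.1401, 0.0736]
ee_rot: [0.457, 0.889, -0.0, -0.0]
force: [-0.6, -0.1, -0.4]
finger_gap: 0.003
grasp_force: 0.0
```

```bash
for i in 1; do python3 nudge.py '[[0,0,0.001,0,0,0]]'; python3 nudge.py '[[0,0,0.001,0,0,0]]'; done | grep -E 'pos|^force'
python3 -c "
from h import *
d=grab('side'); cv2.imwrite('pics/side1.png',cv2.resize(d['color'][90:240,250:420,::-1],None,fx=4,fy=4,interpolation=2))"
```

```text
eef_pos: [0.5291, 0.1402, 0.0731]
force: [0.1, -0.0, 0.3]
eef_pos: [0.5292, 0.1402, 0.0721]
force: [0.1, 0.5, -0.9]
```

View pics/side1.png

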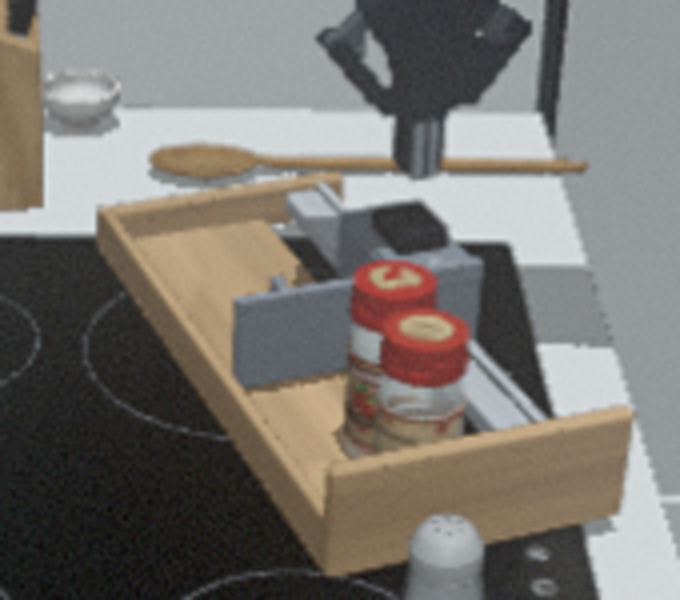

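The fingertips, at crop (420,172) or full image (355,133), are clearly not on the button, which is at crop (410,228). So the reported TCP and the camera frame disagree, and I'll measure the fingertips directly.

```bash
python3 - <<'E'
from h import *
d=dict(np.load('pics/side.npz')); P=pts(d)
for u,v in((355,131),(355,128),(355,125),(352,131),(358,130),(352,147)): print(u,v,np.round(P[v,u],4))
d=grab('top');Q=pts(d); C=d['color'].astype(int)
x,y,z=np.moveaxis(Q,-1,0)
dark=C.max(-1)<80
m=dark&(z>.074)&(z<.095)&(abs(x-.53)<.06)&(abs(y-.14)<.06)
print('btn',m.sum(),np.nanmedian(Q[m],0) if m.sum() else '')
for n,D in(('side',dict(np.load('pics/side.npz'))),('top',d)):
    W=pts(D); k=np.isfinite(W[...,2])&(W[...,2]>.1)&(W[...,2]<.3)&(abs(W[...,0]-.52)<.12)&(abs(W[...,1]-.12)<.12)
    v,u=np.nonzero(k); q=W[k]; 
    if n=='side': # finger tip strip
        for a in np.arange(.09,.2,.01):
            s=q[(q[:,2]>=a)&(q[:,2]<a+.01)]
            if len(s): print(round(a,2),len(s),np.round(s.min(0),3),np.round(s.max(0),3))
print(sensors.observe()['joint_pos'],sensors.observe()['eef_pos'])
E
```

```text
355 131 [0.5248 0.1521 0.1251]
355 128 [0.5255 0.151  0.132 ]
355 125 [0.5263 0.1489 0.1385]
352 131 [0.5322 0.1495 0.1229]
358 130 [0.5187 0.1478 0.1266]
352 147 [0.5285 0.1568 0.0858]
btn 241 [0.52517287 0.14962795 0.08345475]
0.11 15 [0.519 0.138 0.114] [0.539 0.154 0.12 ]
0.12 49 [0.514 0.136 0.121] [0.544 0.154 0.13 ]
0.13 57 [0.514 0.135 0.13 ] [0.544 0.156 0.14 ]
0.14 51 [0.514 0.134 0.14 ] [0.544 0.156 0.15 ]
0.15 58 [0.499 0.13  0.15 ] [0.546 0.163 0.16 ]
0.16 130 [0.492 0.115 0.16 ] [0.559 0.173 0.17 ]
0.17 130 [0.485 0.111 0.17 ] [0.571 0.175 0.18 ]
0.18 149 [0.479 0.106 0.18 ] [0.578 0.182 0.19 ]
0.19 178 [0.474 0.114 0.19 ] [0.585 0.185 0.2  ]
0.2 221 [0.474 0.096 0.2  ] [0.585 0.187 0.21 ]
[ 1.40906569e-01  2.33453216e-01 -3.51143022e-01  9.86406896e-01
  2.24793294e-06  1.09069755e+00] [0.52897132 0.14017918 0.07199189]
```

By the camera the tip is at z≈0.116, while the state says 0.072. The xy agrees, and the button is still up at 0.0835. I'll descend 15 mm and re-measure to see whether that offset is constant.

```bash
cat >> h.py <<'E'
def tip():
    W=pts(grab('side')); k=(W[...,2]>.02)&(W[...,2]<.3)&(abs(W[...,0]-.52)<.12)&(abs(W[...,1]-.12)<.12)
    v,u=np.nonzero(k); q=W[k]
    for a in np.arange(.06,.16,.005):
        s=q[(q[:,2]>=a)&(q[:,2]<a+.005)]
        if len(s): print(round(a,3),len(s),np.round(s.min(0),3),np.round(s.max(0),3))
    o=sensors.observe(); print(o['time_s'],o['joint_pos'].round(3),o['eef_pos'],o['force'])
E
python3 nudge.py '[[0,0,0.004,0,0,0],[0,0,0.004,0,0,0],[0,0,0.004,0,0,0],[0,0,0.003,0,0,0],[0,0,0,0,0,0]]'
python3 -c "
from h import *
tip()"
```

```text
time_s: 5.75
eef_pos: [0.5281, 0.1401, 0.056]
ee_rot: [0.457, 0.889, -0.001, -0.001]
force: [-0.3, 0.1, -0.2]
finger_gap: -0.002
grasp_force: 0.0
0.06 76 [0.483 0.12  0.06 ] [0.589 0.24  0.065]
0.065 94 [0.483 0.112 0.065] [0.585 0.239 0.07 ]
0.07 202 [0.484 0.101 0.07 ] [0.602 0.239 0.075]
0.075 99 [0.484 0.133 0.075] [0.594 0.239 0.08 ]
0.08 54 [0.507 0.12  0.08 ] [0.554 0.164 0.085]
0.085 86 [0.508 0.122 0.085] [0.553 0.168 0.09 ]
0.095 5 [0.522 0.143 0.097] [0.534 0.149 0.1  ]
0.1 16 [0.515 0.134 0.1  ] [0.54  0.152 0.105]
0.105 21 [0.514 0.139 0.105] [0.542 0.153 0.11 ]
0.11 26 [0.515 0.136 0.11 ] [0.542 0.156 0.115]
0.115 29 [0.513 0.135 0.115] [0.543 0.155 0.12 ]
0.12 25 [0.514 0.133 0.12 ] [0.543 0.154 0.125]
0.125 24 [0.513 0.136 0.125] [0.541 0.155 0.13 ]
0.13 28 [0.513 0.14  0.13 ] [0.54  0.155 0.135]
0.135 16 [0.513 0.142 0.135] [0.539 0.155 0.14 ]
0.14 40 [0.5   0.129 0.14 ] [0.544 0.168 0.145]
0.145 57 [0.498 0.114 0.145] [0.559 0.169 0.15 ]
0.15 74 [0.491 0.112 0.15 ] [0.563 0.173 0.155]
0.155 60 [0.487 0.109 0.155] [0.565 0.173 0.16 ]
5.8 [ 0.141  0.25  -0.368  0.955  0.     1.091] [0.52843854 0.14010876 0.05640929] [0.39079353 0.64380357 0.17223469]
```

The offset is steady at about 42 mm: the tip is at 0.098 against a reported 0.056. I'll go by the camera from here, so contact should come near a reported 0.042.

```bash
python3 nudge.py '[[0,0,0.004,0,0,0],[0,0,0.004,0,0,0],[0,0,0.002,0,0,0],[0,0,0,0,0,0]]' | grep -E 'pos|^force'
for i in 1; do
python3 nudge.py '[[0,0,0.0015,0,0,0]]'
python3 nudge.py '[[0,0,0.0015,0,0,0]]'
python3 nudge.py '[[0,0,0.0015,0,0,0]]'
python3 nudge.py '[[0,0,0.0015,0,0,0]]'
done | grep -E 'pos|^force'
```

```text
eef_pos: [0.5284, 0.1401, 0.0464]
force: [-1.0, -0.4, -0.2]
eef_pos: [0.5291, 0.1402, 0.0456]
force: [1.0, -0.2, -0.3]
eef_pos: [0.5292, 0.1402, 0.0442]
force: [-1.3, 0.0, 2.8]
eef_pos: [0.5293, 0.1402, 0.0429]
force: [-1.1, -1.1, 2.3]
eef_pos: [0.5293, 0.1402, 0.0414]
force: [-0.5, -0.1, 3.8]
```

Contact came at a reported z of about 0.0445, with a force of about 3 N as expected. Full travel ends near 0.0345.

```bash
for i in 1; do
python3 nudge.py '[[0,0,0.0015,0,0,0],[0,0,0.0015,0,0,0]]'
python3 nudge.py '[[0,0,0.0015,0,0,0]]'
python3 nudge.py '[[0,0,0.001,0,0,0]]'
python3 nudge.py '[[0,0,0.001,0,0,0]]'
python3 nudge.py '[[0,0,0.001,0,0,0]]'
done | grep -E 'pos|^force'
```

```text
eef_pos: [0.5293, 0.1402, 0.0382]
force: [-0.3, -0.0, 3.1]
eef_pos: [0.5293, 0.1402, 0.0367]
force: [-0.5, 0.4, 2.4]
eef_pos: [0.5293, 0.1402, 0.0356]
force: [-0.5, -1.2, 3.1]
eef_pos: [0.5292, 0.1401, 0.0346]
force: [-1.1, -1.7, 8.3]
eef_pos: [0.5293, 0.1401, 0.0345]
force: [-4.8, -0.9, 13.1]
```

The button has bottomed out: force rises to 13 N with no further travel, so the z offset is 39.5 mm. Next I'll lift, check the button, and move in front of the stop.

```bash
python3 nudge.py '[[0,0,-0.006,0,0,0],[0,0,-0.01,0,0,0],[0,0,-0.01,0,0,0],[0,0,-0.008,0,0,0],[0,0,0,0,0,0]]' | grep -E 'pos|^force'
python3 nudge.py '[[0.014,-0.001,0,0,0,0],[0.014,-0.001,0,0,0,0],[0.014,-0.001,0,0,0,0],[0.014,-0.001,0,0,0,0],[0.014,0,0,0,0,0]]' | grep -E 'pos|^force'
python3 nudge.py '[[0,0,0,0,0,0],[0,0,0,0,0,0]]' | grep -E 'pos|^force'
python3 - <<'E'
from h import *
d=grab('top');Q=pts(d); C=d['color'].astype(int)
x,y,z=np.moveaxis(Q,-1,0)
m=(C.max(-1)<75)&(z>.06)&(z<.095)&(np.hypot(x-.5303,y-.14)<.025)
print('btn',m.sum(),np.nanmedian(Q[m],0))
cv2.imwrite('pics/top2.png',cv2.resize(d['color'][90:290,270:540,::-1],None,fx=2.9,fy=2.9))
tip()
E
```

```text
eef_pos: [0.5311, 0.1405, 0.0701]
force: [0.1, -0.2, 0.3]
eef_pos: [0.4829, 0.196, 0.067]
force: [0.6, 0.4, 0.3]
eef_pos: [0.4837, 0.1958, 0.0672]
force: [0.3, -0.3, -0.1]
btn 1 [0.53756861 0.1612978  0.07092319]
0.06 79 [0.483 0.116 0.06 ] [0.589 0.24  0.065]
0.065 95 [0.484 0.099 0.065] [0.589 0.239 0.07 ]
0.07 276 [0.484 0.091 0.07 ] [0.601 0.24  0.075]
0.075 153 [0.486 0.114 0.075] [0.596 0.24  0.079]
0.105 1 [0.477 0.201 0.11 ] [0.477 0.201 0.11 ]
0.11 13 [0.473 0.197 0.111] [0.488 0.207 0.115]
0.115 22 [0.472 0.192 0.115] [0.498 0.21  0.12 ]
0.12 30 [0.47  0.191 0.12 ] [0.499 0.209 0.124]
0.125 29 [0.47  0.192 0.125] [0.499 0.21  0.13 ]
0.13 29 [0.469 0.19  0.13 ] [0.499 0.209 0.135]
0.135 27 [0.471 0.195 0.135] [0.497 0.209 0.14 ]
0.14 27 [0.471 0.194 0.14 ] [0.497 0.208 0.145]
0.145 21 [0.471 0.194 0.145] [0.497 0.213 0.15 ]
0.15 31 [0.46  0.187 0.15 ] [0.499 0.219 0.155]
0.155 58 [0.452 0.182 0.155] [0.515 0.225 0.16 ]
8.0667 [ 0.259  0.197 -0.408  0.965 -0.     1.208] [0.48487235 0.19506429 0.06750056] [ 0.0545638   0.56430806 -0.06002009]
```

View pics/top2.png

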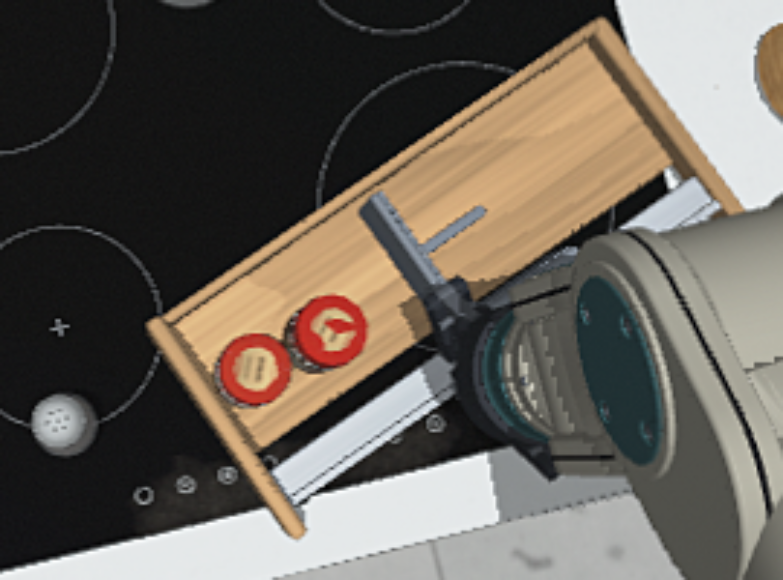

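The gripper stands in front of the plate at crop (450,340), clear of the jars. No button points remain above 0.079, so the button has stayed down. The tip is at about 0.109, so I'll lower by 60 mm.

```bash
python3 nudge.py '[[0.004,0,0.01,0,0,0],[0,0,0.01,0,0,0],[0,0,0.01,0,0,0],[0,0,0.008,0,0,0],[0,0,0.006,0,0,0]]' | grep -E 'pos|^force'
python3 nudge.py '[[0,0,0.006,0,0,0],[0,0,0.005,0,0,0],[0,0,0.004,0,0,0],[0,0,0.002,0,0,0],[0,0,0,0,0,0]]' | grep -E 'pos|^force'
python3 - <<'E'
from h import *
d=grab('side'); cv2.imwrite('pics/side2.png',cv2.resize(d['color'][90:240,250:420,::-1],None,fx=4,fy=4,interpolation=2))
print(sensors.observe()['eef_pos'])
E
```

```text
eef_pos: [0.4817, 0.1975, 0.0217]
force: [0.2, 0.2, -0.6]
eef_pos: [0.4825, 0.1979, 0.0062]
force: [-0.3, 0.2, -0.7]
[0.48278805 0.19805668 0.00656468]
```

View pics/side2.png

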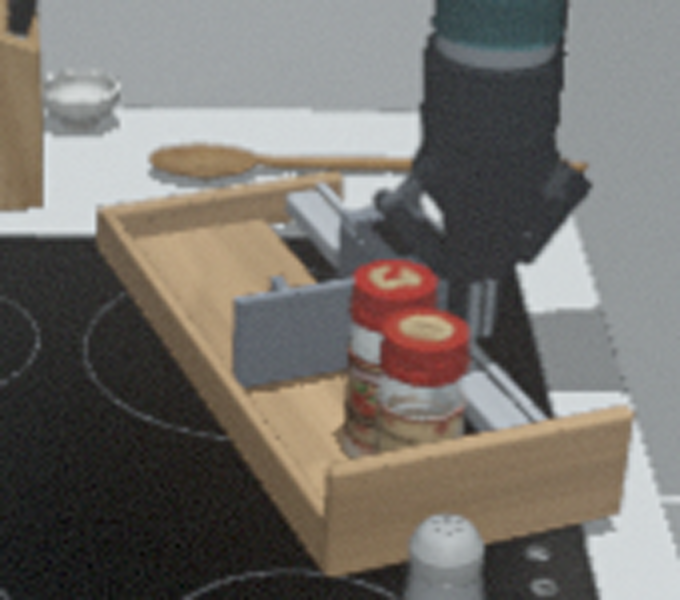

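The fingers, at crop (480,305), are in front of the plate, over the bar and beside the jars without touching them. Now the push along −x of the tool.

```bash
for i in 1; do
python3 nudge.py '[[-0.004,0,0,0,0,0],[-0.004,0,0,0,0,0],[-0.002,0,0,0,0,0],[-0.002,0,0,0,0,0]]'
python3 nudge.py '[[-0.002,0,0,0,0,0],[-0.002,0,0,0,0,0]]'
python3 nudge.py '[[-0.002,0,0,0,0,0],[-0.002,0,0,0,0,0]]'
python3 nudge.py '[[-0.003,0,0,0,0,0],[-0.003,0,0,0,0,0]]'
done | grep -E 'pos|^force'
```

```text
eef_pos: [0.4904, 0.1881, 0.007]
force: [-0.5, 0.3, 0.4]
eef_pos: [0.4922, 0.1849, 0.0067]
force: [-0.9, 2.2, 1.6]
eef_pos: [0.4942, 0.1822, 0.0067]
force: [-1.1, 2.8, 2.3]
eef_pos: [0.4979, 0.1771, 0.0067]
force: [-1.4, 2.2, 2.3]
```

The stop slides at about 3 N. Continuing.

```bash
for i in 1; do
python3 nudge.py '[[-0.005,0,0,0,0,0],[-0.005,0,0,0,0,0],[-0.005,0,0,0,0,0],[-0.005,0,0,0,0,0],[-0.005,0,0,0,0,0]]'
python3 nudge.py '[[-0.005,0,0,0,0,0],[-0.005,0,0,0,0,0],[-0.005,0,0,0,0,0],[-0.005,0,0,0,0,0],[-0.005,0,0,0,0,0]]'
python3 nudge.py '[[-0.005,0,0,0,0,0],[-0.005,0,0,0,0,0],[-0.003,0,0,0,0,0],[-0.003,0,0,0,0,0],[-0.003,0,0,0,0,0]]'
done | grep -E 'pos|^force'
python3 - <<'E'
from h import *
d=grab('top'); P=pts(d)
x,y,z=np.moveaxis(P,-1,0); C=d['color'].astype(int)
m=(np.ptp(C,axis=-1)<35)&(z>.063)&(z<.08)&(x>.5)&(x<.72)&(y>0)&(y<.3)
q=P[m]-[.5027,.182,0]; yy=q[:,0]*-.582+q[:,1]*.813; xx=q[:,0]*.813+q[:,1]*.582
s=yy[(xx>40)&(xx<125)]; print('plate y range',np.percentile(s,[5,50,95]))
E
```

```text
eef_pos: [0.5129, 0.1562, 0.0067]
force: [-1.4, 2.5, 2.1]
eef_pos: [0.5274, 0.1359, 0.0066]
force: [0.0, 2.9, 1.4]
eef_pos: [0.5381, 0.1206, 0.0065]
force: [-0.3, 2.4, 0.3]Traceback (most recent call last):
  File "<stdin>", line 6, in <module>
    return _quantile_unchecked(
        a, q, axis, out, overwrite_input, method, keepdims, weights)
    return _ureduce(a,
                    func=_quantile_ureduce_func,
    ...<5 lines>...
                    overwrite_input=overwrite_input,
                    method=method)
    r = func(a, **kwargs)
    result = _quantile(arr,
                       quantiles=q,
    ...<2 lines>...
                       out=out,
                       weights=wgt)
    slices_having_nans = np.isnan(arr[-1, ...])
                                  ~~~^^^^^^^^^
IndexError: index -1 is out of bounds for axis 0 with size 0
```

About 80 mm so far. I'll go on slowly and watch the force.

```bash
for i in 1; do
python3 nudge.py '[[-0.003,0,0,0,0,0],[-0.003,0,0,0,0,0],[-0.003,0,0,0,0,0]]'
python3 nudge.py '[[-0.002,0,0,0,0,0],[-0.002,0,0,0,0,0]]'
python3 nudge.py '[[-0.002,0,0,0,0,0],[-0.002,0,0,0,0,0]]'
python3 nudge.py '[[-0.002,0,0,0,0,0],[-0.002,0,0,0,0,0]]'
done | grep -E 'pos|^force'
```

```text
eef_pos: [0.543, 0.1133, 0.0064]
force: [-0.9, 2.4, 0.4]
eef_pos: [0.5454, 0.11, 0.0065]
force: [0.4, 2.3, 0.8]
eef_pos: [0.5477, 0.1068, 0.0064]
force: [-0.3, 2.7, -0.7]
eef_pos: [0.55, 0.1035, 0.0064]
force: [-1.5, 3.2, -1.4]
```

```bash
for i in 1; do
python3 nudge.py '[[-0.002,0,0,0,0,0],[-0.002,0,0,0,0,0]]'
python3 nudge.py '[[-0.0015,0,0,0,0,0],[-0.0015,0,0,0,0,0]]'
python3 nudge.py '[[-0.0015,0,0,0,0,0],[-0.0015,0,0,0,0,0]]'
done | grep -E 'pos|^force'
```

```text
eef_pos: [0.5524, 0.1002, 0.0065]
force: [-1.0, 1.2, -0.5]
eef_pos: [0.5536, 0.0986, 0.0064]
force: [-4.1, 6.4, 2.4]
eef_pos: [0.5534, 0.0988, 0.0065]
force: [-7.9, 13.3, 6.3]
```

The stop is at its solid end: force rose to 15 N with no motion at 107 mm, and I had estimated about 105 mm. I'll back off, lift clear and look.

```bash
for i in 1; do
python3 nudge.py '[[0.004,0,0,0,0,0],[0.006,0,0,0,0,0],[0.006,0,0,0,0,0],[0,0,-0.008,0,0,0],[0,0,-0.012,0,0,0]]'
python3 nudge.py '[[0,0,-0.02,0,0,0],[0,0,-0.02,0,0,0],[0,0,-0.02,0,0,0],[0,0,-0.02,0,0,0],[0,0,-0.02,0,0,0]]'
python3 nudge.py '[[0,-0.03,0,0,0,0],[0,-0.03,0,0,0,0],[0,-0.03,0,0,0,0],[0,-0.03,0,0,0,0],[0,-0.03,0,0,0,0]]'
python3 nudge.py '[[0,0,0,0,0,0],[0,0,0,0,0,0],[0,0,0,0,0,0]]'
done | grep -E 'time|pos|^force'
python3 - <<'E'
from h import *
d=grab('top'); P=pts(d)
s=grab('side'); S=pts(s)
for n,W,D in(('top',P,d),('side',S,s)):
    x,y,z=np.moveaxis(W,-1,0); C=D['color'].astype(int)
    a=(x-.5027)*.813+(y-.182)*.582; b=-(x-.5027)*.582+(y-.182)*.813
    m=(C.max(-1)<75)&(abs(a)<17)&(z>.06)&(z<.09)&(abs(a)<.017)&(b>-.19)&(b<-.12)
    print(n,'btn',m.sum(),np.nanmedian(W[m],0),np.nanmedian(b[m]))
    m=(np.ptp(C,axis=-1)<35)&(z>.066)&(z<.08)&(a>.04)&(a<.12)&(b>-.2)&(b<.05)
    print('plate',m.sum(),np.nanpercentile(b[m],[5,50,95]) if m.any() else '')
im=np.vstack([cv2.resize(d['color'][90:290,200:560,::-1],(720,400)),])
cv2.imwrite('pics/top3.png',im)
E
```

```text
time_s: 12.75
eef_pos: [0.5454, 0.1084, 0.0262]
force: [-1.0, -0.2, -0.1]
time_s: 13.17
eef_pos: [0.5476, 0.1082, 0.1293]
force: [0.0, -0.2, 0.6]
time_s: 13.58
eef_pos: [0.4245, 0.0202, 0.1281]
force: [-0.3, -1.5, 0.4]
time_s: 13.83
eef_pos: [0.4262, 0.021, 0.128]
force: [0.2, 0.9, 0.6]
top btn 363 [0.59192748 0.05528034 0.07373758] -0.1556048184487702
plate 254 [-0.11663268 -0.11023222 -0.10690714]
side btn 75 [0.59250614 0.06105316 0.07670868] -0.14940164154432628
plate 160 [-0.11351193 -0.10915108 -0.10556772]
```

View pics/top3.png

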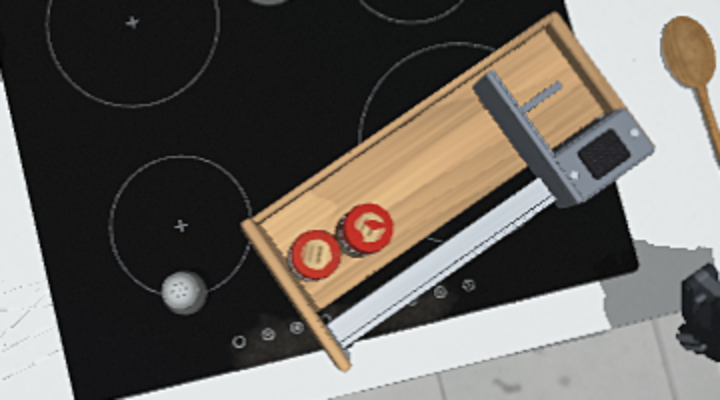

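The stop is at the open end at (605,155), with its button down at z 0.074. The jars at (315,255) and (367,229) and the shaker at (184,292) are unmoved, and the arm is clear.

```bash
python3 -c "
from bench import manip, cam, sensors, hand_in
print(hand_in())"
```

```text
the job is handed in; nothing more can be done
None
```

The release button is pressed and stays down, and the stop is pushed back to its solid end at the open end of the rack; the jars and salt shaker still stand where they were, and the job is handed in at about 14 s.

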